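Clamp the honey jar in the jar vice and keep it gripped

TASK

Get the honey jar held in the jar vice so that its stuck lid can be opened: first turn the handwheel clockwise until the rest touches the jar, without shoving the jar more than 2 cm. Then pump the orange squeeze grips until the jaw's sprung rubber pad reaches the jar and clamps it against the rest, pressed in clearly (3 mm or more) but not near its end, so as not to crush the jar, and finish while still holding the grips squeezed, the jar upright. Move rest and jaw only by wheel and grips, do not touch the jar, and leave the other things alone.

Things in the scene. Friction and masses are not known exactly. Their poses are not given: they have to be found in the camera images.
- vice: grey jar vice, screwed down. Origin on the worktop under its bed (90 mm wide in its x, 12 mm thick, y from -235 to +205 mm). Its y is the clamping direction, +y pointing from the orange squeeze grips to the handwheel; z up. The jar stands on the bed between the red rest (at +y) and the red jaw (at -y). The jaw's toothed bar sticks out up to 65 mm at the -y end, below 60 mm
- jar_center (a point): centre, half-way up, of the honey jar with a red lid: 56 mm (x) by 62 mm (y) by 86 mm, 0.25 to 0.5 kg, loose, upright on the bed; its y is along the vice's y within 0.25 rad, so its sides stand 30 to 31 mm from its centre along the vice
- jar: the same honey jar; origin at the centre of its underside
- rest_face (a point): centre of the black rubber face (62 mm wide, 50 mm high) of the red rest, 55 mm above the worktop; it faces -y, towards the jar. Driven only by the handwheel; the rest is below 85 mm
- rest: the red rest; origin under its face, at worktop height
- handwheel (a joint): turn of the black handwheel (vertical axis) in rad, 0 to 15.08, growing clockwise seen from above. One clockwise turn moves the rest 25 mm towards the jar (-y). It stays where it is left and locks itself; turning it takes about 5 N at the crank knob, 6 N while the rest pushes the jar along
- wheel_axis (a point): point on the handwheel's axis, 114 mm above the worktop. Wheel 96 mm across, its top at 93 mm; a 28 mm hub reaches to 98 mm
- crank (a point): centre of the orange crank knob: upright, round, 20 mm across, from 96 to 132 mm above the worktop, 38 mm from the wheel's axis; it spins on its pin, so the hand can keep its orientation while leading it round
- pad_face (a point): centre of the black rubber face (56 mm wide, 46 mm high) of the jaw's sprung pad, 53 mm above the worktop; it faces +y, towards the jar. The jaw is below 85 mm
- jaw (a joint): advance of the red jaw towards the jar (+y) in m, 0 to 0.1. A friction brake of 4 N keeps it in place when the grips are let go; a jar pressed harder than that pushes the jaw back unless the grips stay squeezed
- jaw_pad (a joint): compression of the spring behind the jaw's pad in m, 0 to 0.02: 0 = not pressing, then 2 N of clamping force per mm (7 mm = 14 N); at 0.02 it bottoms out and the force rises steeply
- grip_right (a joint): travel of each of the two coupled squeeze grips towards the middle in m: 0 open (they spring back when let go), 0.0125 fully squeezed. The jaw advances as much as the gap between the grips shrinks (25 mm a full squeeze), less up to 6 mm until the ratchet bites (6 mm teeth). Force on the jaw = squeezing force less 4 N brake and 4 to 6 N return spring
- vice_squeeze (a point): fixed point midway between the two orange squeeze grips, 116 mm above the worktop. Grips: upright plates 34 mm wide (x), 10 mm thick, from 78 to 136 mm high, either side of a black stem (126 mm high); along the vice's y they measure 66 mm over their outer faces when open, 41 mm fully squeezed. All else near them is below 90 mm
- grip_right_face (a point): centre of the outer face of the grip at -y, 116 mm above the worktop
- grip_left: the grip at +y; origin under its outer face, at worktop height
- mug_mid (a point): bystander, leave alone: white mug with small blue flowers, 82x114x91 mm; the point is at its middle, half-way up
- pepper_mill_mid (a point): bystander, leave alone: black pepper mill, 59x59x155 mm; the point is at its middle, half-way up
- lemon_mid (a point): bystander, leave alone: lemon, 71x53x51 mm; the point is at its middle, half-way up
- timer_mid (a point): bystander, leave alone: red and white wind-up kitchen timer, 64x64x40 mm; the point is at its middle, half-way up
- spice_green_mid (a point): bystander, leave alone: spice jar with red cap and green band, 45x45x106 mm; the point is at its middle, half-way up
- tin_mid (a point): bystander, leave alone: small turquoise food tin, 75x75x58 mm; the point is at its middle, half-way up
- teaspoon_mid (a point): bystander, leave alone: steel teaspoon, 132x26x9 mm; the point is at its middle, half-way up
Mind the look-alikes: they are no part of the job. What is shaped like the jar but pink or purple is not meant.

How it is judged:
By the outcome, as a careful person would: the job done as asked, in the order asked, and still so for the second after the job is handed in, while the arm keeps its last pose, push and grip.
It also fails if it takes over 58 s, if anything falls off the work surface, if the arm or the gripper's body presses on something with over 40 N, if the wrist force passes 120 N, or if a joint passes its speed limit or range.

ROBOT

A 6-joint arm with a two-finger parallel gripper is mounted at the origin on a cart in front of the work surface, level with it; the furniture and walls round the work are solid. World frame = base frame: x ahead of the robot, y to its left, z up, the work surface at z = 0. Lengths are in mm, angles in degrees, forces in N, time in s.
With the tool pointing down it reaches from about 300 to 850 mm from the base axis. Payload 4.2 kg.
Tool frame: the origin (TCP) lies at the very end of the fingers, on their centre line; the grasp point (between the pads) lies 19 mm behind it; z points along the fingers, y is the line along which they close (so a half turn about z gives the same grasp; the last joint's range is limited). The gripper opens to 91 mm and grips with 3 to 60 N. Pads are 32 mm wide; open, the fingers measure 118 mm over their backs; the gripper's body (76 mm by 178 mm) begins 60 mm behind the grasp point.
Start: joints at [-72.651, 18.312, 89.639, -0, 72.044, -1.146], TCP at [182.407, -545.317, 213.976] pointing down, gripper open.
Joint ranges: [-177.97, 177.97], [-48.28, 115.42], [12.27, 149.76], [-77.06, 257.06], [2.81, 150.46], [-146.56, 146.56]. Speed limits (degrees/s): [147.25, 147.25, 180, 180, 180, 180].

INTERFACE

Orientations are given as [roll, pitch, yaw] about the fixed x, y, z axes, in that order (R = Rz(yaw) Ry(pitch) Rx(roll)).
In Python, from workcell import * gives the robot as it stands.
- The arm moves only by the tool move_arm, never from a script. Its argument "motion" is a list of rows, each a list of 3 entries, a list of its own where there are three numbers: the finger opening in mm, from 0 to 91.2, then the shift along the world's x, y, z in units of 25 mm (1.0 is 25 mm), then the turn, a rotation vector about the world's x, y, z in units of 4 degrees (1.0 is 4 degrees). In form: [[grip, [x, y, z], [ax, ay, az]], ...]. A call has 1 to 20 rows; each row shifts and turns the commanded pose from where the row before left it; what a row does not reach is not made up. A row lasts 1/12 s, in which the tool goes at most 41.7 mm and 7.16 degrees, less where a joint would pass 70% of its speed; a pose out of reach is approached as far as the arm can. A call with a number of a shift or a turn outside -1 to 1 is refused whole. A call with a gripper value outside its range is refused whole. The fingers move at their own pace and stop on an object; "grip_force" is the grip in N (left out, the last holds). Time passes only in rows, so rows that do not move let the fingers close. It gives the time, the measured TCP pose, the force, the opening and the grip force at its end, in the units of the state.
- state(): the state, without advancing time (a new reading comes with each control period).
- grab_frame(name): name is "scene" or "top"; returns the picture (480x640x3 uint8, blue, green, red); there is no depth.
- camera_info(name): a dict with "fx", "fy", "cx", "cy" (pixels), "rvec" (rotation vector, rad) and "tvec" (3), from world to camera coordinates, as OpenCV has them. Camera axes: x right, y down, z forward; pixel columns grow to the right and rows downward; lengths in mm; the calibration is good to about 2 mm. A picture is of the moment at which its call begins. camera_info takes no time and is no camera call.
- job_done(): hands the job in; it is judged then, once.
The state is a dict: "time_s": time; "qpos": joint angles; "qvel": joint speeds; "effort": joint torques, N m; "ee_pos": TCP position; "ee_rot": TCP orientation; "force": force on the tool from outside, world axes, zero at the start; "torque": the same for the moment, N m; "gripper_width": finger opening in mm; "gripper_force": force on a finger pad.
Only numpy, scipy, OpenCV 4.12 (cv2) and the standard library are available. Lean on these libraries where they do the work, as an engineer would, in place of code of your own. Each camera call takes 0.05 s, during which the arm holds its last target. There are 200 camera calls.

## Working session

There is one attempt and no reset: what is moved stays moved. The work goes in short steps, Python scripts to look and compute and a tool call to move; the robot and the scene stay as the last step left them, time stands still between calls to the robot, and variables do not carry over. Pictures are saved under pics/ and viewed, at most 10 in all, crops included, and the job is handed in when it is done.

Besides the shell and the picture viewer there is one more tool, called as name(argument=value, ...) on one line, values as JSON. move_arm: Moves the arm, as the interface text tells. Shifts and turns lie within -1 to 1; 1 stands for 25 mm of shift or 4 degrees of turn. Its arguments: {"type":"object","properties":{"motion":{"type":"array","items":{"type":"array"}},"grip_force":{"type":"number"}},"required":["motion"]}

```bash
mkdir -p pics; python3 - <<'E'
from workcell import *
import cv2
for n in("scene","top"):
    cv2.imwrite(f"pics/{n}0.png",grab_frame(n)); print(n,camera_info(n))
print(state())
E
```

```text
scene {'fx': 510.665495732094, 'fy': 510.665495732094, 'cx': 326.7628192997349, 'cy': 245.11246108248685, 'rvec': array([ 1.00493277, -2.28131655,  1.16252502]), 'tvec': array([ 293.46319615,  382.82320304, 1169.80688641])}
top {'fx': 496.2352819561337, 'fy': 496.2352819561337, 'cx': 315.21851061566053, 'cy': 245.47564714777755, 'rvec': array([ 1.99843956, -2.20374159,  0.26596511]), 'tvec': array([ -83.54921694,  612.49837492, 1313.42464384])}
{'time_s': 0.1, 'qpos': array([-7.26510956e+01,  1.83493605e+01,  8.96982670e+01,  4.93781271e-04,
        7.20433917e+01, -1.14699561e+00]), 'qvel': array([-0.00415592, -0.08212671, -0.12497042,  0.09006756, -0.11868427,
        0.0057194 ]), 'effort': array([-8.93390225e-04, -4.13335454e+01, -2.32509470e+01,  7.28072086e-02,
        4.20953287e-02, -3.78017899e-05]), 'ee_pos': array([ 182.27382456, -544.8840968 ,  213.1982743 ]), 'ee_rot': array([-1.79909008e+02, -2.29136933e-03,  1.84957455e+01]), 'force': array([-0.79952164, -0.3815104 , -0.3047677 ]), 'torque': array([0.00185133, 0.05441677, 0.00329451]), 'gripper_force': 0.0, 'gripper_width': 91.55856587603986}
```

View pics/scene0.png

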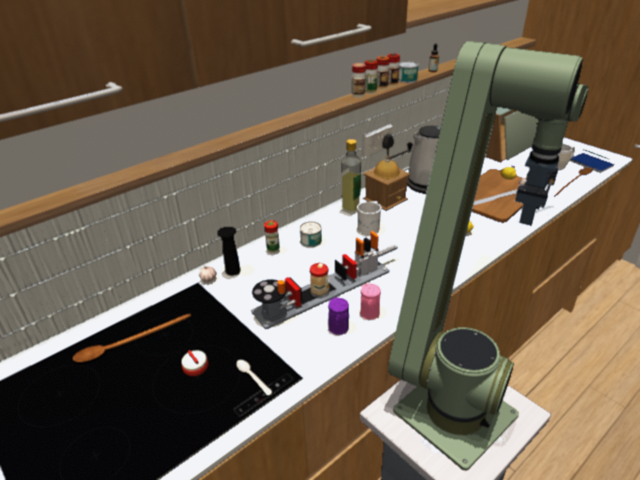

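View pics/top0.png

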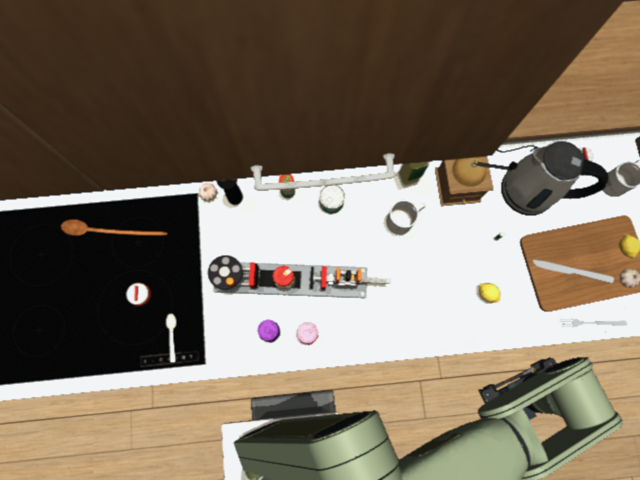

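The top view shows the vice from (214,275) to (366,283). The handwheel is at (225,272), the honey jar with the red lid at (284,276), the jaw at (323,278) and the orange grips around (348,276). The purple (268,330) and pink (307,332) jars off the vice are the look-alikes. I'll enlarge this area to confirm it, and measure by colour.

```bash
cat > h.py <<'E'
from workcell import *
import cv2, numpy as np
def ray(n,u,v,z):
    c=camera_info(n); R=cv2.Rodrigues(c["rvec"])[0]; o=-R.T@c["tvec"]
    d=R.T@np.array([(u-c["cx"])/c["fx"],(v-c["cy"])/c["fy"],1]); return o+d*(z-o[2])/d[2]
def proj(n,P):
    c=camera_info(n); K=np.array([[c["fx"],0,c["cx"]],[0,c["fy"],c["cy"]],[0,0,1]])
    return cv2.projectPoints(np.float64(P).reshape(-1,1,3),c["rvec"],c["tvec"],K,None)[0].reshape(-1,2)
def blobs(im,lo,hi,box,amin=6):
    x0,y0,x1,y1=box; m=cv2.inRange(cv2.cvtColor(im[y0:y1,x0:x1],cv2.COLOR_BGR2HSV),lo,hi)
    n,l,s,c=cv2.connectedComponentsWithStats(m)
    return [(np.round(c[i]+[x0,y0],1).tolist(),(s[i]+[x0,y0,0,0,0]).tolist()) for i in range(1,n) if s[i,4]>=amin]
E
python3 - <<'E'
from h import *
t=cv2.imread("pics/top0.png"); s=cv2.imread("pics/scene0.png")
a=cv2.resize(t[245:310,205:395],(798,273),interpolation=cv2.INTER_CUBIC)
b=cv2.resize(s[225:330,245:405],None,fx=3,fy=3,interpolation=cv2.INTER_CUBIC)
o=np.zeros((273+315,798,3),np.uint8);o[:273]=a;o[273:,:480]=b;cv2.imwrite("pics/crop.png",o)
for n,im,box in(("top",t,(205,245,395,310)),("scene",s,(245,225,405,330))):
    print(n,"orange",blobs(im,(7,150,120),(20,255,255),box),"\n red",blobs(im,(0,150,80),(5,255,255),box))
m=cv2.inRange(cv2.cvtColor(t,cv2.COLOR_BGR2HSV),(0,0,0),(180,60,185)); k=np.zeros_like(m);k[250:305,207:370]=m[250:305,207:370]
c=max(cv2.findContours(k,0,2)[0],key=cv2.contourArea);print(cv2.minAreaRect(c),cv2.approxPolyDP(c,4,True)[:,0].tolist())
E
```

```text
top orange [([337.7, 274.1], [336, 268, 5, 13, 47]), ([358.6, 274.7], [357, 269, 4, 12, 42]), ([351.8, 277.3], [350, 275, 4, 5, 15]), ([229.4, 280.5], [226, 277, 8, 8, 52])] 
 red [([251.8, 274.1], [249, 263, 7, 24, 131]), ([282.0, 276.3], [272, 266, 22, 20, 287]), ([323.2, 277.1], [321, 266, 6, 22, 96])]
scene orange [([269.5, 225.0], [267, 225, 6, 1, 6]), ([374.5, 236.6], [371, 231, 7, 17, 44]), ([360.6, 244.7], [356, 238, 8, 17, 43]), ([315.4, 276.6], [313, 276, 6, 2, 7]), ([280.7, 285.7], [277, 281, 8, 12, 62])] 
 red [([270.5, 228.3], [264, 225, 14, 8, 85]), ([350.0, 265.7], [343, 255, 13, 24, 178]), ([318.5, 270.1], [310, 264, 18, 13, 161]), ([293.3, 290.4], [285, 278, 15, 29, 219])]
((288.0646667480469, 276.2286682128906), (162.32989501953125, 38.12061309814453), 2.0901591777801514) [[207, 272], [214, 291], [363, 298], [328, 294], [332, 288], [365, 292], [369, 284], [365, 279], [355, 282], [355, 267], [340, 267], [345, 272], [336, 283], [336, 267], [327, 266], [335, 269], [334, 279], [321, 290], [320, 279], [313, 278], [320, 276], [321, 266], [287, 265], [295, 281], [280, 289], [270, 276], [280, 265], [256, 263], [252, 289], [242, 284], [247, 282], [248, 270], [243, 268], [249, 263], [245, 266], [229, 255], [216, 257]]
```

View pics/crop.png

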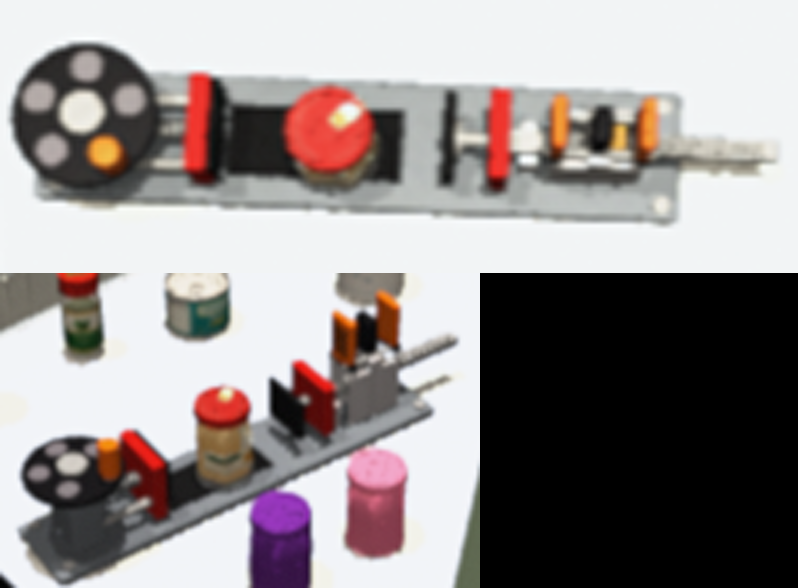

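```bash
python3 - <<'E'
from h import *
r=lambda *a: print(a,np.round(ray(*a),1))
for n in("top","scene"):
    c=camera_info(n);R=cv2.Rodrigues(c["rvec"])[0];print(n,"cam",-R.T@c["tvec"])
r("top",366.9,268.1,12);r("top",366.4,297.4,12);r("top",214,291.9,12)
t=cv2.imread("pics/top0.png");m=cv2.inRange(t,(0,0,0),(75,75,75));m[:,:205]=0;m[:,246:]=0;m[:250]=0;m[300:]=0
m=cv2.morphologyEx(m,cv2.MORPH_CLOSE,np.ones((15,15)))
c=max(cv2.findContours(m,0,2)[0],key=cv2.contourArea);e=cv2.minEnclosingCircle(c);print(e,cv2.fitEllipse(c));r("top",*e[0],91)
r("top",230.2,281.2,132);r("top",229.4,280.5,120)
for p in((337.7,274.1),(358.6,274.7)): r("top",*p,130)
r("scene",280.7,285.7,116);r("scene",374.5,236.6,110);r("scene",360.6,242,110)
r("top",282.5,275,86+12);r("top",251.8,274.1,80);r("top",323.2,277,80)
print(state()["ee_pos"])
E
```

```text
top cam [ 279.55201873 -104.79210517 1420.59435079]
scene cam [-359.88824462  691.82574711  996.48381362]
('top', 366.9, 268.1, 12) [ 534.6 -286.6   12. ]
('top', 366.4, 297.4, 12) [ 450.4 -274.8   12. ]
('top', 214, 291.9, 12) [508.4 156.1  12. ]
((226.77777099609375, 273.4444580078125), 18.783138275146484) ((226.0110626220703, 273.3255310058594), (32.90080642700195, 36.0076904296875), 130.6619415283203)
('top', 226.77777099609375, 273.4444580078125, 91) [542.6 104.4  91. ]
('top', 230.2, 281.2, 132) [513.   90.2 132. ]
('top', 229.4, 280.5, 120) [517.2  94.1 120. ]
('top', 337.7, 274.1, 130) [ 504.7 -192.7  130. ]
('top', 358.6, 274.7, 130) [ 497.8 -247.4  130. ]
('scene', 280.7, 285.7, 116) [515.4  94.8 116. ]
('scene', 374.5, 236.6, 110) [ 509.4 -261.1  110. ]
('scene', 360.6, 242, 110) [ 518.2 -210.1  110. ]
('top', 282.5, 275, 98) [522.3 -46.1  98. ]
('top', 251.8, 274.1, 80) [536.3  38.1  80. ]
('top', 323.2, 277, 80) [ 509.3 -155.7   80. ]
[ 182.27382456 -544.8840968   213.1982743 ]
```

The crop confirms the target: the red-lidded honey jar stands on the bed between the red rest and the jaw. The orange knob is at top px (230,281). The measured sizes agree with the given ones: bed 435 mm long, grips 55 mm between centres, wheel axis to knob 37 mm. The knob is at about (515,93), the axis at about (547,109), and the vice yaw is about -7.7°. I'm moving to above the knob now.

move_arm(motion=[[60, [0.51, 0.98, 0], [0, 0, -0.25]], [60, [0.51, 0.98, 0], [0, 0, -0.25]], [60, [0.51, 0.98, 0], [0, 0, -0.25]], [60, [0.51, 0.98, 0], [0, 0, -0.25]], [60, [0.51, 0.98, 0], [0, 0, -0.25]], [60, [0.51, 0.98, 0], [0, 0, -0.25]], [60, [0.51, 0.98, 0], [0, 0, -0.25]], [60, [0.51, 0.98, 0], [0, 0, -0.25]], [60, [0.51, 0.98, 0], [0, 0, -0.25]], [60, [0.51, 0.98, 0], [0, 0, -0.25]], [60, [0.51, 0.98, 0], [0, 0, -0.25]], [60, [0.51, 0.98, 0], [0, 0, -0.25]], [60, [0.51, 0.98, 0], [0, 0, -0.25]], [60, [0.51, 0.98, 0], [0, 0, -0.25]], [60, [0.51, 0.98, 0], [0, 0, -0.25]], [60, [0.51, 0.98, 0], [0, 0, -0.25]], [60, [0.51, 0.98, 0], [0, 0, -0.25]], [60, [0.51, 0.98, 0], [0, 0, -0.25]], [60, [0.51, 0.98, 0], [0, 0, -0.25]], [60, [0.51, 0.98, 0], [0, 0, -0.25]]], grip_force=20)

```text
time_s: 1.77
ee_pos: [437.5, -53.9, 213.7]
ee_rot: [180.0, 0.0, -1.5]
force: [-0.1, -0.6, -0.7]
gripper_width: 59.8
gripper_force: 0.0
```

move_arm(motion=[[60, [0.51, 0.98, 0], [0, 0, -0.25]], [60, [0.51, 0.98, 0], [0, 0, -0.25]], [60, [0.51, 0.98, 0], [0, 0, -0.25]], [60, [0.51, 0.98, 0], [0, 0, -0.25]], [60, [0.51, 0.98, 0], [0, 0, -0.25]], [60, [0.51, 0.98, 0], [0, 0, -0.25]], [60, [0, 0, -0.8], [0, 0, 0]], [60, [0, 0, -0.8], [0, 0, 0]], [60, [0, 0, 0], [0, 0, 0]], [60, [0, 0, 0], [0, 0, 0]]])

```text
time_s: 2.6
ee_pos: [513.0, 91.6, 173.0]
ee_rot: [179.9, 0.2, -7.5]
force: [0.8, -1.3, 0.2]
gripper_width: 59.7
gripper_force: 0.0
```

move_arm(motion=[[60, [0.06, 0.04, -0.7], [0, 0, 0]], [60, [0, 0, -0.7], [0, 0, 0]], [60, [0, 0, -0.6], [0, 0, 0]], [60, [0, 0, -0.6], [0, 0, 0]], [60, [0, 0, 0], [0, 0, 0]], [60, [0, 0, 0], [0, 0, 0]]])

```text
time_s: 3.1
ee_pos: [515.8, 92.4, 109.8]
ee_rot: [-180.0, -0.0, -7.5]
force: [-0.7, -0.2, 0.4]
gripper_width: 60.1
gripper_force: 0.0
```

```bash
python3 - <<'E'
from h import *
t=grab_frame("top");s=grab_frame("scene")
o=np.zeros((600,800,3),np.uint8)
o[:,:400]=cv2.resize(t[235:310,200:250],(400,600),interpolation=2)
o[:,400:]=cv2.resize(s[230:320,250:310],(400,600),interpolation=2)
cv2.imwrite("pics/near.png",o)
print(state()["ee_pos"],state()["force"], blobs(s,(7,150,120),(20,255,255),(245,235,310,330)))
E
```

```text
[516.5826597   92.66494086 110.61878339] [1.17342165 0.38825788 0.02002847] [([280.6, 287.3], [279, 283, 4, 10, 38])]
```

View pics/near.png

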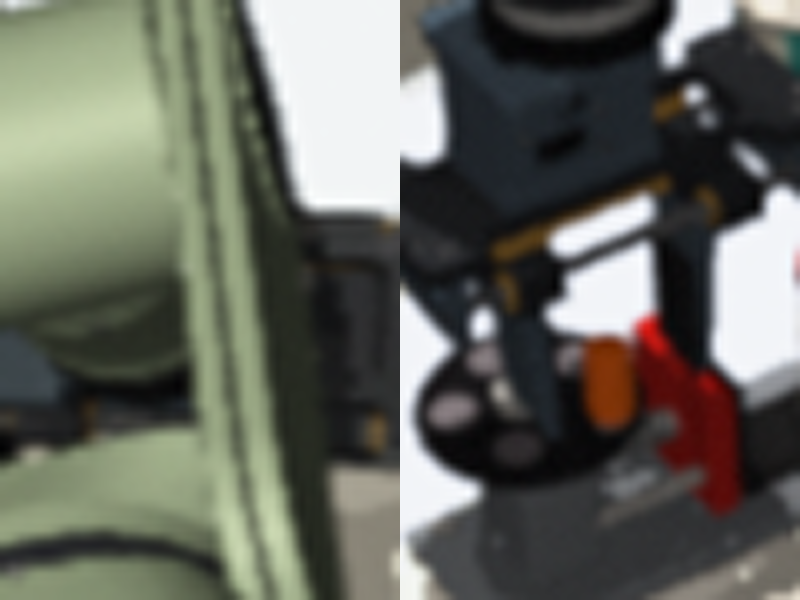

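The knob (crop 610,385) is between the two fingers (crop 540,400 and 690,330), clear of the wheel. I'm closing on it.

move_arm(motion=[[30, [0, 0, -0.12], [0, 0, 0]], [20, [0, 0, -0.1], [0, 0, 0]], [10, [0, 0, 0], [0, 0, 0]], [10, [0, 0, 0], [0, 0, 0]], [10, [0, 0, 0], [0, 0, 0]]])

```text
time_s: 3.62
ee_pos: [515.5, 92.7, 103.6]
ee_rot: [180.0, -0.0, -7.5]
force: [-0.1, 0.6, -0.3]
gripper_width: 29.8
gripper_force: 0.0
```

move_arm(motion=[[10, [0, 0, 0], [0, 0, 0]], [10, [0, 0, 0], [0, 0, 0]], [10, [0, 0, 0], [0, 0, 0]], [10, [0, 0, 0], [0, 0, 0]]])

```text
time_s: 3.95
ee_pos: [515.7, 93.3, 103.6]
ee_rot: [-179.9, -0.0, -7.5]
force: [0.2, 3.8, -0.8]
gripper_width: 19.6
gripper_force: 20.0
```

move_arm(motion=[[10, [-0.15, 0.45, 0], [0, 0, 0]], [10, [0, 0.48, 0], [0, 0, 0]], [10, [0.15, 0.45, 0], [0, 0, 0]], [10, [0, 0, 0], [0, 0, 0]]], grip_force=30)

```text
time_s: 4.28
ee_pos: [514.4, 127.7, 103.6]
ee_rot: [179.9, 0.1, -7.4]
force: [-3.1, 0.6, 4.6]
gripper_width: 19.4
gripper_force: 30.0
```

move_arm(motion=[[10, [0.28, 0.38, 0], [0, 0, 0]], [10, [0.38, 0.28, 0], [0, 0, 0]], [10, [0, 0, 0], [0, 0, 0]]])

```text
time_s: 4.53
ee_pos: [530.9, 145.2, 103.6]
ee_rot: [-179.9, 0.2, -7.5]
force: [-4.3, 5.0, 4.3]
gripper_width: 19.2
gripper_force: 30.0
```

move_arm(motion=[[10, [0.45, 0.2, 0.02], [0, 0, 0]], [10, [0.48, 0.02, 0], [0, 0, 0]], [10, [0.45, -0.15, 0], [0, 0, 0]], [10, [0.38, -0.28, 0], [0, 0, 0]], [10, [0.28, -0.38, 0], [0, 0, 0]], [10, [0, 0, 0], [0, 0, 0]]])

```text
time_s: 5.03
ee_pos: [583.2, 128.3, 103.6]
ee_rot: [180.0, 0.1, -7.6]
force: [-0.2, 0.2, 0.0]
gripper_width: 19.5
gripper_force: 30.0
```

```bash
python3 - <<'E'
from h import *
t=grab_frame("top");s=grab_frame("scene")
o=np.zeros((600,800,3),np.uint8)
o[:,:400]=cv2.resize(t[235:310,235:285],(400,600),interpolation=2)
o[:,400:]=cv2.resize(s[235:325,275:335],(400,600),interpolation=2)
cv2.imwrite("pics/near2.png",o);print(state()["ee_pos"],state()["force"])
E
```

```text
[583.13222761 128.39131852 103.63501187] [ 1.4395593  -0.45631457 -1.60441097]
```

View pics/near2.png

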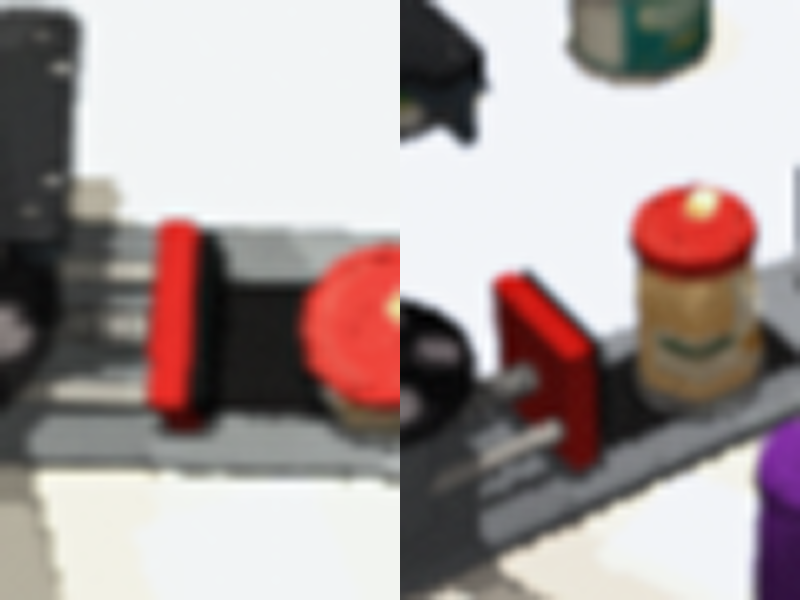

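The rest moved about 13 mm for half a turn, as it should, and a gap of about 27 mm is left (top px 262.5 to 272.7). I'm continuing for 0.8 turn.

move_arm(motion=[[10, [0.15, -0.45, 0], [0, 0, 0]], [10, [0, -0.48, 0], [0, 0, 0]], [10, [-0.15, -0.45, 0], [0, 0, 0]], [10, [-0.28, -0.38, 0], [0, 0, 0]], [10, [-0.38, -0.28, 0], [0, 0, 0]], [10, [-0.45, -0.15, 0], [0, 0, 0]], [10, [-0.48, 0, 0], [0, 0, 0]], [10, [-0.45, 0.15, 0], [0, 0, 0]], [10, [-0.38, 0.28, 0], [0, 0, 0]], [10, [-0.28, 0.38, 0], [0, 0, 0]], [10, [0, 0, 0], [0, 0, 0]]])

```text
time_s: 6.05
ee_pos: [515.0, 94.8, 103.7]
ee_rot: [180.0, -0.1, -7.4]
force: [2.2, 0.2, -4.4]
gripper_width: 19.2
gripper_force: 30.0
```

move_arm(motion=[[10, [-0.15, 0.45, 0], [0, 0, 0]], [10, [0, 0.48, 0], [0, 0, 0]], [10, [0.15, 0.45, 0], [0, 0, 0]], [10, [0.28, 0.38, 0], [0, 0, 0]], [10, [0.38, 0.28, 0], [0, 0, 0]], [10, [0.45, 0.15, 0], [0, 0, 0]], [10, [0, 0, 0], [0, 0, 0]]])

```text
time_s: 6.63
ee_pos: [543.2, 149.4, 103.6]
ee_rot: [180.0, 0.1, -7.5]
force: [-0.7, 0.4, 0.3]
gripper_width: 19.3
gripper_force: 30.0
```

```bash
python3 - <<'E'
from h import *
t=grab_frame("top");s=grab_frame("scene")
o=np.zeros((600,800,3),np.uint8)
o[:,:400]=cv2.resize(t[235:310,245:295],(400,600),interpolation=2)
o[:,400:]=cv2.resize(s[235:325,285:345],(400,600),interpolation=2)
cv2.imwrite("pics/near3.png",o);print(state()["ee_pos"],state()["force"])
u=np.array([.133,.991])
for p in((262.5,273.8,80),(272.7,276,92),(258,272,80)): q=ray("top",*p);print(q,(q[:2]-[523.8,-47.8])@u)
E
```

```text
[543.17049287 149.41605279 103.66576089] [ 0.87625139  0.96963922 -3.08505664]
[534.29046237   8.91672016  80.        ] 57.601501174387174
[523.28287361 -19.17948983  92.        ] 28.29414776794357
[540.48409697  20.82313221  80.        ] 70.22450891266283
```

View pics/near3.png

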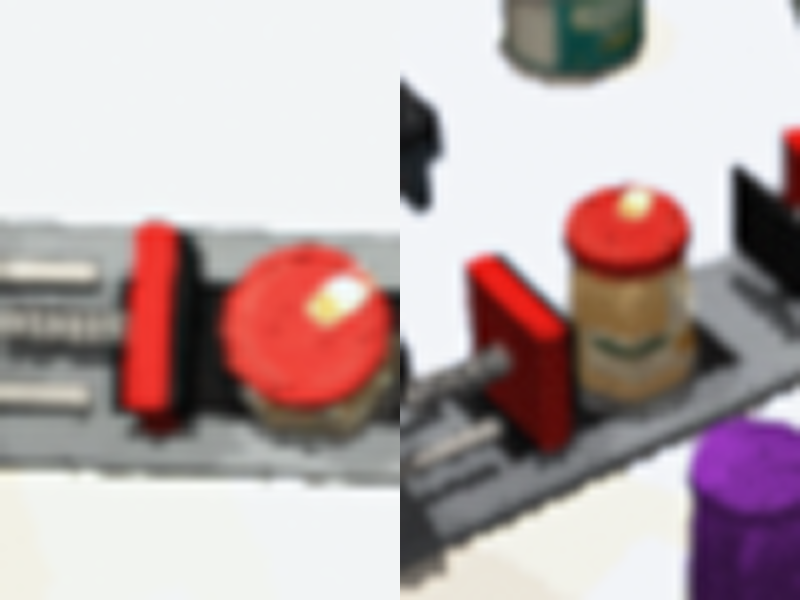

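The rest face (crop x≈198) is still about 7–8 mm short of the jar (lid edge at crop x=222). I'm turning in small steps and tracking the lid's centroid to detect contact.

move_arm(motion=[[10, [0.48, 0, 0], [0, 0, 0]], [10, [0.45, -0.15, 0], [0, 0, 0]], [10, [0.38, -0.28, 0], [0, 0, 0]], [10, [0.28, -0.38, 0], [0, 0, 0]], [10, [0.15, -0.45, 0], [0, 0, 0]], [10, [0, 0, 0], [0, 0, 0]]])

```text
time_s: 7.23
ee_pos: [586.5, 117.0, 103.7]
ee_rot: [-180.0, 0.0, -7.6]
force: [-0.0, -1.0, -1.9]
gripper_width: 19.4
gripper_force: 30.0
```

```bash
cat > lid.py <<'E'
from h import *
t=grab_frame("top");s=grab_frame("scene")
print([b for b in blobs(t,(0,150,80),(5,255,255),(240,250,340,310),30)])
print([b for b in blobs(s,(0,150,80),(5,255,255),(270,245,360,330),30)])
st=state();print(st["ee_pos"],st["force"],st["time_s"])
E
python3 lid.py
```

```text
[([265.7, 275.0], [262, 263, 8, 24, 137]), ([282.1, 276.3], [272, 266, 22, 20, 286]), ([323.2, 277.1], [321, 266, 6, 22, 96])]
[([318.6, 270.1], [310, 264, 18, 13, 161]), ([306.1, 284.6], [298, 273, 14, 28, 149])]
[586.52548837 117.00153171 103.67973475] [-0.01863798 -2.15547126 -2.62295626] 7.3333
```

move_arm(motion=[[10, [0, -0.48, 0], [0, 0, 0]], [10, [-0.15, -0.45, 0], [0, 0, 0]], [10, [0, 0, 0], [0, 0, 0]]])

```text
time_s: 7.58
ee_pos: [582.4, 94.0, 103.7]
ee_rot: [-180.0, 0.0, -7.5]
force: [0.7, -0.8, -5.0]
gripper_width: 19.3
gripper_force: 30.0
```

```bash
python3 lid.py
```

```text
[([266.6, 275.2], [263, 264, 8, 23, 138]), ([282.1, 276.3], [272, 266, 22, 20, 286]), ([323.2, 277.1], [321, 266, 6, 22, 96])]
[([348.0, 265.2], [343, 255, 12, 24, 105]), ([318.5, 270.1], [310, 264, 18, 13, 159]), ([306.9, 284.4], [298, 273, 15, 28, 152])]
[582.40353271  93.98781627 103.69049154] [-0.26829974 -1.11534699 -4.49600743] 7.6833
```

Not touching yet: the lid hasn't moved. I'm taking one or two steps more at a time.

move_arm(motion=[[10, [-0.28, -0.38, 0], [0, 0, 0]], [10, [-0.38, -0.28, 0], [0, 0, 0]], [10, [0, 0, 0], [0, 0, 0]]])

```text
time_s: 7.93
ee_pos: [565.7, 77.8, 103.7]
ee_rot: [180.0, 0.0, -7.5]
force: [0.8, 0.9, -6.1]
gripper_width: 19.7
gripper_force: 30.0
```

```bash
python3 lid.py
```

```text
[([267.5, 275.3], [264, 263, 8, 24, 135]), ([282.2, 276.3], [273, 266, 21, 20, 286]), ([323.2, 277.1], [321, 266, 6, 22, 96])]
[([349.7, 265.7], [343, 255, 13, 24, 173]), ([318.7, 270.0], [311, 264, 17, 12, 158]), ([307.8, 284.2], [299, 272, 15, 29, 145])]
[565.66822258  77.77694445 103.68953778] [-0.95839443  0.21394168 -5.01638643] 8.0333
```

move_arm(motion=[[10, [-0.45, -0.15, 0], [0, 0, 0]], [10, [0, 0, 0], [0, 0, 0]]])

```text
time_s: 8.2
ee_pos: [555.0, 74.4, 103.7]
ee_rot: [180.0, -0.0, -7.5]
force: [1.4, 0.1, -8.0]
gripper_width: 19.3
gripper_force: 30.0
```

```bash
python3 lid.py
```

```text
[([268.2, 275.3], [265, 264, 7, 23, 111]), ([282.7, 276.2], [273, 266, 22, 20, 288]), ([323.2, 277.1], [321, 266, 6, 22, 96])]
[([350.1, 265.6], [343, 255, 14, 24, 182]), ([319.0, 269.9], [311, 264, 17, 12, 161]), ([308.5, 284.2], [300, 273, 14, 27, 132])]
[555.01693074  74.37643131 103.71638737] [ 0.3314635   1.53832983 -6.79613842] 8.3
```

The lid has started to move (282.1 → 282.7 px, about 1.3 mm), so the rest is touching the jar. I'll take one more small step, let go and lift.

move_arm(motion=[[10, [-0.48, 0.02, 0], [0, 0, 0]], [10, [0, 0, 0], [0, 0, 0]], [50, [0, 0, 0], [0, 0, 0]], [50, [0, 0, 0], [0, 0, 0]], [50, [0, 0, 0], [0, 0, 0]], [50, [0, 0, 0.5], [0, 0, 0]], [50, [0, 0, 0.9], [0, 0, 0]], [91, [0, 0, 0.9], [0, 0, 0]], [91, [0, 0, 0.9], [0, 0, 0]], [91, [0, 0, 0], [0, 0, 0]]])

```text
time_s: 9.13
ee_pos: [546.3, 75.1, 189.4]
ee_rot: [-179.9, -0.6, -7.5]
force: [1.3, 0.4, 0.8]
gripper_width: 67.1
gripper_force: 0.0
```

```bash
python3 lid.py; python3 - <<'E'
from h import *
u=np.array([.133,.991]);t=grab_frame("top");s=grab_frame("scene")
print(blobs(t,(7,150,120),(20,255,255),(325,255,370,300)));print(blobs(s,(7,150,120),(20,255,255),(345,225,400,270)))
for n,a,b in(("top",(337.7,274.1),(358.6,274.7)),):
  for z in(126,132,136):
    p,q=ray(n,*a,z),ray(n,*b,z);print(z,(p+q)/2,np.linalg.norm(p-q))
# two-view triangulation of blob centres
P=[]
for n in("top","scene"):
    c=camera_info(n);K=np.array([[c["fx"],0,c["cx"]],[0,c["fy"],c["cy"]],[0,0,1]]);P.append(K@np.c_[cv2.Rodrigues(c["rvec"])[0],c["tvec"]])
X=cv2.triangulatePoints(*P,np.array([[337.7,274.1],[358.6,274.7]]).T,np.array([[360.6,243],[374.5,236.6]]).T);print((X[:3]/X[3]).T)
o=np.zeros((600,800,3),np.uint8)
o[:,:400]=cv2.resize(t[245:305,330:370],(400,600),interpolation=2)
o[:,400:]=cv2.resize(s[215:275,345:385],(400,600),interpolation=2)
cv2.imwrite("pics/grips.png",o)
E
```

```text
[([268.4, 275.1], [265, 264, 8, 23, 138]), ([283.1, 276.3], [273, 266, 22, 20, 288]), ([323.2, 277.1], [321, 266, 6, 22, 96])]
[([350.0, 265.7], [343, 255, 13, 24, 177]), ([319.3, 269.8], [311, 264, 18, 12, 160]), ([307.9, 283.6], [300, 272, 14, 28, 164])]
[543.76162874  74.80663397 185.15910123] [ 0.66443421  0.36925055 -0.13903832] 9.2333
[([337.7, 274.2], [336, 268, 5, 13, 48]), ([358.6, 274.7], [357, 269, 4, 12, 42]), ([351.8, 277.3], [350, 275, 4, 5, 15])]
[([360.6, 244.5], [356, 238, 8, 17, 43])]
126 [ 501.91940892 -220.39325496  126.        ] 55.3367372351504
132 [ 500.88881247 -219.85748335  132.        ] 55.08027047148103
136 [ 500.20174817 -219.50030227  136.        ] 54.90929262903478
[[ 504.98174674 -194.37068879  121.05878321]
 [ 498.7922955  -248.7321345   121.23226195]]
```

View pics/grips.png

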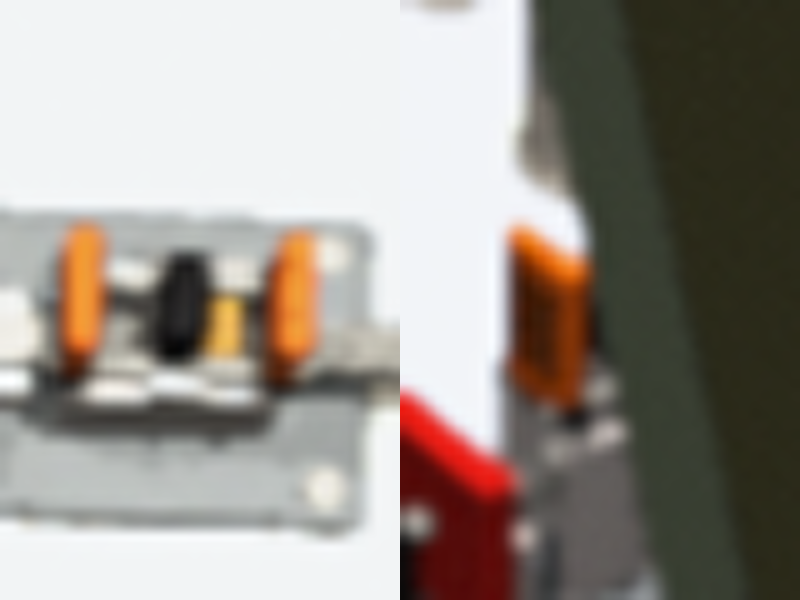

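The grips' middle is at (501.5,-221), confirmed by triangulation: separation 55 mm, line parallel to the vice. The jar moved only about 2.5 mm. I'm going over to the grips.

move_arm(motion=[[91, [-0.14, -0.98, 0], [0, 0, 0]], [91, [-0.14, -0.98, 0], [0, 0, 0]], [91, [-0.14, -0.98, 0], [0, 0, 0]], [91, [-0.14, -0.98, 0], [0, 0, 0]], [91, [-0.14, -0.98, 0], [0, 0, 0]], [91, [-0.14, -0.98, 0], [0, 0, 0]], [91, [-0.14, -0.98, 0], [0, 0, 0]], [91, [-0.14, -0.98, 0], [0, 0, 0]], [91, [-0.14, -0.98, 0], [0, 0, 0]], [91, [-0.14, -0.98, 0], [0, 0, 0]], [91, [-0.14, -0.98, 0], [0, 0, 0]], [91, [-0.14, -0.98, 0], [0, 0, 0]], [91, [0, 0, 0], [0, 0, 0]], [91, [0, 0, 0], [0, 0, 0]]], grip_force=20)

```text
time_s: 10.5
ee_pos: [500.3, -219.9, 182.5]
ee_rot: [-179.9, 0.2, -7.6]
force: [-0.6, 0.9, -0.2]
gripper_width: 91.1
gripper_force: 0.0
```

move_arm(motion=[[91, [0.04, -0.04, -0.8], [0, 0, 0]], [91, [0, 0, -0.8], [0, 0, 0]], [91, [0, 0, -0.6], [0, 0, 0]], [91, [0, 0, -0.6], [0, 0, 0]], [91, [0, 0, -0.6], [0, 0, 0]], [91, [0, 0, 0], [0, 0, 0]], [91, [0, 0, 0], [0, 0, 0]]])

```text
time_s: 11.08
ee_pos: [501.6, -219.0, 98.0]
ee_rot: [-179.9, 0.2, -7.4]
force: [-0.5, -0.2, 1.6]
gripper_width: 91.1
gripper_force: 0.0
```

move_arm(motion=[[70, [0, 0, 0], [0, 0, 0]], [65, [0, 0, 0], [0, 0, 0]], [60, [0, 0, 0], [0, 0, 0]], [55, [0, 0, 0], [0, 0, 0]], [50, [0, 0, 0], [0, 0, 0]], [45, [0, 0, 0], [0, 0, 0]], [38, [0, 0, 0], [0, 0, 0]], [38, [0, 0, 0], [0, 0, 0]], [38, [0, 0, 0], [0, 0, 0]]])

```text
time_s: 11.83
ee_pos: [502.6, -219.9, 99.7]
ee_rot: [-180.0, -0.1, -7.6]
force: [-0.1, 3.5, 4.8]
gripper_width: 40.5
gripper_force: 20.0
```

```bash
python3 lid.py
```

```text
[([268.5, 275.2], [265, 264, 8, 23, 139]), ([283.0, 276.3], [273, 266, 22, 20, 290])]
[([343.7, 268.7], [337, 258, 13, 23, 176]), ([320.0, 269.7], [311, 264, 19, 12, 177]), ([307.4, 284.9], [300, 272, 14, 28, 239])]
[ 502.5911483  -219.93111697   99.68927199] [0.23770982 3.79207306 6.10260901] 11.9333
```

A full squeeze (40.5 mm) moved the jaw about 22 mm, and the jar stayed put. I'm letting go and pumping again.

move_arm(motion=[[80, [0, 0.03, -0.06], [0, 0, 0]], [80, [0, 0, 0], [0, 0, 0]], [80, [0, 0, 0], [0, 0, 0]], [80, [0, 0, 0], [0, 0, 0]], [80, [0, 0, 0], [0, 0, 0]], [80, [0, 0, 0], [0, 0, 0]], [80, [0, 0, 0], [0, 0, 0]]])

```text
time_s: 12.52
ee_pos: [502.0, -219.6, 97.3]
ee_rot: [180.0, 0.0, -7.5]
force: [0.0, 0.3, -0.0]
gripper_width: 79.5
gripper_force: 0.0
```

move_arm(motion=[[65, [0, 0, 0], [0, 0, 0]], [65, [0, 0, 0], [0, 0, 0]], [60, [0, 0, 0], [0, 0, 0]], [56, [0, 0, 0], [0, 0, 0]], [52, [0, 0, 0], [0, 0, 0]], [48, [0, 0, 0], [0, 0, 0]], [44, [0, 0, 0], [0, 0, 0]], [38, [0, 0, 0], [0, 0, 0]], [38, [0, 0, 0], [0, 0, 0]], [38, [0, 0, 0], [0, 0, 0]]])

```text
time_s: 13.35
ee_pos: [502.1, -219.8, 97.5]
ee_rot: [180.0, -0.0, -7.5]
force: [-0.4, -3.0, -1.1]
gripper_width: 40.3
gripper_force: 20.0
```

```bash
python3 lid.py
```

```text
[([268.5, 275.2], [265, 264, 8, 23, 139]), ([283.0, 276.3], [273, 266, 22, 20, 289]), ([308.8, 276.6], [306, 266, 6, 22, 112])]
[([339.0, 270.7], [332, 259, 14, 25, 180]), ([319.5, 269.9], [311, 264, 19, 12, 170]), ([307.4, 284.9], [300, 272, 14, 28, 238])]
[ 502.09565088 -219.789322     97.42784396] [-0.8475991  -3.94386937 -1.27311236] 13.45
```

move_arm(motion=[[80, [0, 0, 0], [0, 0, 0]], [80, [0, 0, 0], [0, 0, 0]], [80, [0, 0, 0], [0, 0, 0]], [80, [0, 0, 0], [0, 0, 0]], [80, [0, 0, 0], [0, 0, 0]], [80, [0, 0, 0], [0, 0, 0]], [80, [0, 0, 0], [0, 0, 0]]])

```text
time_s: 14.03
ee_pos: [502.2, -219.3, 97.5]
ee_rot: [-180.0, -0.0, -7.5]
force: [-0.6, -1.2, -0.9]
gripper_width: 79.4
gripper_force: 0.0
```

move_arm(motion=[[65, [0, 0, 0], [0, 0, 0]], [65, [0, 0, 0], [0, 0, 0]], [62, [0, 0, 0], [0, 0, 0]], [60, [0, 0, 0], [0, 0, 0]], [58, [0, 0, 0], [0, 0, 0]], [56, [0, 0, 0], [0, 0, 0]], [54, [0, 0, 0], [0, 0, 0]], [52, [0, 0, 0], [0, 0, 0]], [50, [0, 0, 0], [0, 0, 0]], [48, [0, 0, 0], [0, 0, 0]], [46, [0, 0, 0], [0, 0, 0]], [44, [0, 0, 0], [0, 0, 0]], [38, [0, 0, 0], [0, 0, 0]], [38, [0, 0, 0], [0, 0, 0]], [38, [0, 0, 0], [0, 0, 0]]], grip_force=24)

```text
time_s: 15.28
ee_pos: [502.1, -219.9, 97.5]
ee_rot: [180.0, -0.0, -7.5]
force: [-1.2, -6.7, -1.5]
gripper_width: 49.2
gripper_force: 24.0
```

```bash
python3 lid.py; python3 - <<'E'
from h import *
t=grab_frame("top");s=grab_frame("scene")
o=np.zeros((600,800,3),np.uint8)
o[:300]=cv2.resize(t[258:298,215:322],(800,300),interpolation=2)
o[300:,:450]=cv2.resize(s[245:315,280:385],(450,300),interpolation=2)
cv2.imwrite("pics/clamp.png",o)
E
```

```text
[([268.5, 275.2], [265, 264, 8, 23, 138]), ([282.9, 276.3], [273, 266, 22, 20, 289]), ([306.0, 276.7], [303, 266, 6, 22, 101])]
[([328.3, 270.6], [311, 260, 32, 25, 347]), ([307.4, 284.9], [300, 272, 14, 28, 238])]
[ 502.11049565 -219.88717545   97.47379085] [-2.16257893 -4.18134531 -1.14899805] 15.3833
```

View pics/clamp.png

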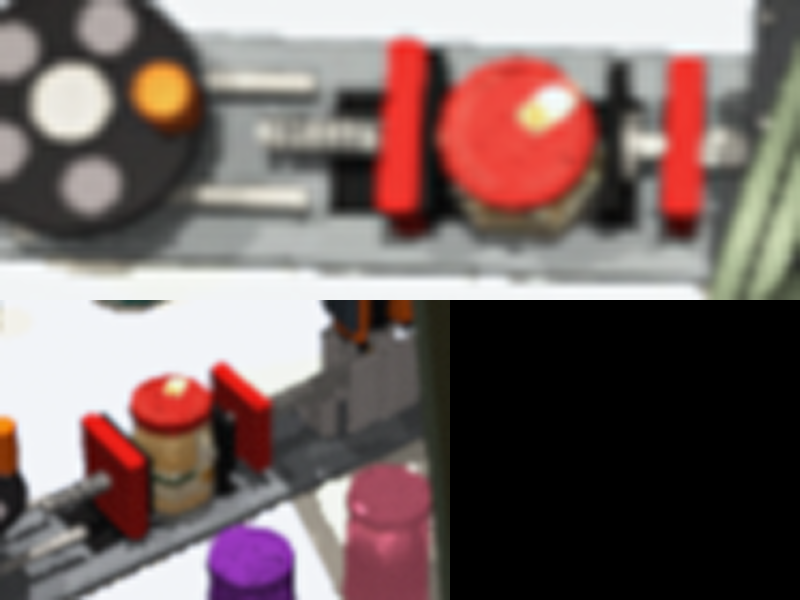

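The jar stands upright between the rest and the pad. The grips stopped at 49 mm, short of their end. The pad-to-jaw distance in the top view went from about 12.2 to 8.4 px, so about 8–10 mm of compression, which agrees with the force balance (24−4−5 N, about 7.5 mm). I'll check that it holds steady.

move_arm(motion=[[38, [0, 0, 0], [0, 0, 0]], [38, [0, 0, 0], [0, 0, 0]], [38, [0, 0, 0], [0, 0, 0]], [38, [0, 0, 0], [0, 0, 0]], [38, [0, 0, 0], [0, 0, 0]], [38, [0, 0, 0], [0, 0, 0]], [38, [0, 0, 0], [0, 0, 0]], [38, [0, 0, 0], [0, 0, 0]]])

```text
time_s: 16.15
ee_pos: [502.1, -219.9, 97.5]
ee_rot: [180.0, -0.0, -7.5]
force: [-1.7, -5.2, -0.7]
gripper_width: 49.4
gripper_force: 24.0
```

```bash
python3 lid.py; python3 -c "
from workcell import *
s=state()
print(s['gripper_width'],s['gripper_force'])
if abs(s['gripper_width']-49.2)<1: print(job_done())"
```

```text
[([268.5, 275.2], [265, 264, 8, 23, 140]), ([282.9, 276.3], [273, 266, 22, 20, 289]), ([306.0, 276.5], [303, 266, 6, 22, 99])]
[([328.3, 270.6], [311, 260, 32, 25, 347]), ([307.4, 284.9], [300, 272, 14, 28, 238])]
[ 502.11701864 -219.9053937    97.49796079] [-1.13596711 -5.23594268 -1.4620445 ] 16.25
48.840027460181055 23.99384379386902
the job is handed in; nothing more can be done
None
```

I handed the job in at about 16 s: the jar stands upright, clamped between rest and pad with the grips held at 24 N, the pad pressed in roughly 7–10 mm (estimated from the camera and the grip force) and the jar shoved only about 2.5 mm; no verdict came back.

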